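# Put the brass pommel away in the dust box

### The job

Put the brass pommel away in the green dust box: hold the red thumb button on the sliding hatch down while you slide the hatch fully open, then lower the pommel through the port without touching the port's yellow rim and stand it upright on the floor inside, without dropping it. Then hold the button down again, slide the hatch fully shut and let the button spring up. Leave the steel pommel and the tin where they are.

Things in the scene. Friction and masses are not known exactly. Their poses are not given: they have to be found in the camera images.
- dustbox: Fixed green sheet-steel dust box, 200 mm (its x) by 340 mm (its y) by 120 mm high, closed all round except for the square port in its top. Origin at the centre of its underside; z up. The inner floor is 6 mm above the origin, the top sheet's upper face 120 mm above it (4 mm thick). Two steel guides 10 mm wide and 10 mm high run along y on the top, at x = -63 and +63 mm.
- port: The yellow rim (8 mm wide, 6 mm deep, flush with the box top) of the square port, clear opening 80 by 80 mm, sides parallel to the box's. Origin at the centre of the opening, at the level of the box top (120 mm above the table), 80 mm from the box centre along the box's +y. Covered by the hatch when shut.
- hatch (a joint): Position of the sliding hatch (m): 0 = fully shut over the port, 0.115 = fully open. It opens along the box's -y direction, starts 0 to 25 mm open, needs about 2 N to slide when unlocked. The hatch is a clear panel in a steel frame, 108 mm wide, with a dark block (84 mm in x, 60 mm in y, 18 mm high, top 139 mm above the table) at its -y end that carries the red button. It is locked where it stands whenever the button is up; it starts locked.
- button (a joint): Travel of the red thumb button (m): 0 = up (hatch locked), 0.006 = fully down. Spring: 4 N to start, 7 N fully down; it springs back when let go. A tooth under it locks the hatch in notches 9 mm apart (with 3 mm of play) as well as at both ends, and clears them only while the button is held more than half-way down: hold it fully down while the hatch slides. Let go between notches, the button stays half down.
- button_top (a point): Centre of the flat top of the red thumb button, 149 mm above the table when up. The button travels with the hatch; it is at the box's x = 0, y = 0 when the hatch is fully shut, y = -115 mm when fully open. Its top is 36 mm in x and 42 mm in y between two raised lips (4 mm high, 5 mm thick) at its +y and -y ends; axes parallel to the box's.
- brass_pommel_center (a point): Centre (50 mm above its underside) of the brass pommel on its light wooden stick, standing upright: round brass foot 45 mm across and 36 mm high, then an upright round stick 14 mm across up to 100 mm above the underside. About 0.24 kg. Axis = its z.
- steel_pommel_center (a point): Centre (50 mm above its underside) of the steel pommel, same shape and stick but silver-coloured. Bystander.
- tin_center (a point): Centre of the red tin with black cap, 60 mm across, 60 mm high. Bystander.
Things that resemble listed ones, but are neither listed nor needed, are in the scene too. What is shaped like the part that bears brass_pommel_center but purple or turquoise is not meant.

How it is judged:
By the outcome, as a careful person would: the job done as asked, in the order asked, and still so for the second after the job is handed in, with the robot touching nothing.
It also fails if it takes over 61 s, if anything falls off the work surface, if the arm or the gripper's body presses on something with over 40 N, if the wrist force passes 120 N, or if a joint passes its speed limit or range.

### The arm

A 7-joint arm with a two-finger parallel gripper is mounted at the origin on the work surface. World frame = base frame: x ahead of the robot, y to its left, z up, the work surface at z = 0. Lengths are in m, angles in rad, forces in N, time in s.
With the tool pointing down it reaches from about 0.4 to 0.85 m from the base axis. Payload 4.5 kg.
Tool frame: the origin (TCP) lies on the centre line of the jaws, within the pads' length; the fingertips stand 11 mm ahead of it and the grasp point (between the pads) lies 8 mm behind it; z points along the fingers, y is the direction in which the jaws open and shut (so a half turn about z gives the same grasp; the last joint's range is limited). The gripper opens to 88 mm and grips with 3 to 60 N. Pads are 18 mm wide; open, the fingers measure 123 mm over their backs; the gripper's body (75 mm by 187 mm) begins 45 mm behind the grasp point.
Start: joints at [1.183, 0.689, -0.195, 1.565, 0.157, 0.902, -0.215], TCP at [0.256, -0.57, 0.25] pointing down, gripper open.
Joint ranges: [-3.01, 3.01], [-0.46, 2.08], [-1.47, 1.51], [0.13, 2.56], [-1, 4.14], [0.04, 2.09], [-2.66, 2.66]. Speed limits (rad/s): [2.57, 2.57, 3.14, 3.14, 3.14, 3.14, 3.14].

### API

Orientations are given as a unit quaternion [x, y, z, w].
In Python, from plant import r, snapshot gives the robot as it stands.
- The arm moves only by the tool drive_tool, never from a script. Its argument "commands" is a list of rows, each an object of numbers: "wx", "wy", "wz": the turn, a rotation vector about the tool's x, y, z in rad; "dx", "dy", "dz": the shift along the tool's x, y, z in m; "claw": the opening, from 0 (shut) to 1 (fully open). A call has 1 to 12 rows; each row shifts and turns the commanded pose from where the row before left it, along the tool's axes as they then stand; what a row does not reach is not made up. A row lasts 1/10 s, in which the tool goes at most 50 mm and 8.59 degrees, less where a joint would pass 70% of its speed; a pose out of reach is approached as far as the arm can. A call is refused whole if a number of a shift passes 0.05 or a number of a turn 0.15, either way. A call with a gripper value outside its range is refused whole. The fingers move at their own pace and stop on an object; "grip_force" is the grip in N (left out, the last holds). Time passes only in rows, so rows that do not move let the fingers close. It gives the time, the measured TCP pose, the force and the opening at its end, in the units of the state.
- r.get_state(): the state, without advancing time (a new reading comes with each control period).
- snapshot(name): name is "side" or "top" or "wrist"; returns a dict with "color" (400x640x3 uint8, red, green, blue), "fx", "fy", "cx", "cy" (pixels), "world_to_cam" (4x4, takes a point from world to camera coordinates); the wrist camera has in their place "T_tool_cam" (4x4, takes a point from camera to tool coordinates, whose origin is the TCP and whose axes are the flange's). Camera axes: x right, y up, looking along -z (the intrinsics and any distortion apply to the point x, -y, -z); pixel columns grow to the right and rows downward; lengths in m; the calibration is good to about 2 mm. The wrist camera is an equidistant fisheye: a pixel r from the principal point sees the ray r / f radians off the axis. A picture is of the moment at which its call begins: read the wrist's pose just before it. There is no depth.
- r.finish_job(): hands the job in, once; it reports no verdict.
The state is a dict: "clock": time; "q": joint angles; "qd": joint speeds; "joint_torque": joint torques, N m; "tool_pos": TCP position; "eef_rot": TCP orientation; "contact_force": force on the tool from outside, world axes, zero at the start; "moment": the same for the moment, N m; "opening": opening from 0.0 (shut) to 1.0 (fully open).
Only numpy, scipy, OpenCV 4.12 (cv2) and the standard library are available. Lean on these libraries where they do the work, as an engineer would, in place of code of your own. Each camera call takes 0.05 s, during which the arm holds its last target. There are 200 camera calls.

## Working session

There is one attempt and no reset: what is moved stays moved. The work goes in short steps, Python scripts to look and compute and a tool call to move; the robot and the scene stay as the last step left them, time stands still between calls to the robot, and variables do not carry over. Pictures are saved under pics/ and viewed, on a budget of 10 in all, crops included, one or two more only if the job needs it, and the job is handed in when it is done.

Besides the shell and the picture viewer there is one more tool, called after "Emit:" by a JSON object that holds its "api" and its "payload", one argument or row to a line. drive_tool: Moves the arm, as the interface text tells. Its arguments: {"type":"object","properties":{"commands":{"type":"array","items":{"type":"object","properties":{"wx":{"type":"number"},"wy":{"type":"number"},"wz":{"type":"number"},"dx":{"type":"number"},"dy":{"type":"number"},"dz":{"type":"number"},"claw":{"type":"number"}}}},"grip_force":{"type":"number"}},"required":["commands"]}

```bash
ls; mkdir -p pics; python3 - <<'E'
from plant import r, snapshot
import cv2, numpy as np
print(r.get_state())
for n in ("side","top"):
    s=snapshot(n); cv2.imwrite(f"pics/{n}0.png",s["color"][...,::-1]); np.savez(f"pics/{n}0.npz",**s)
    print(n,[s[k] for k in("fx","fy","cx","cy")],s["world_to_cam"].round(4).tolist(),[k for k in s])
E
```

```text
pics
{'clock': 0.0, 'q': array([ 1.1827866 ,  0.68999564, -0.19452043,  1.56635058,  0.15732889,
        0.90250433, -0.21513145]), 'qd': array([ 0.00026725,  0.00050449, -0.00079438,  0.00096771,  0.00019719,
        0.00172739, -0.00017542]), 'joint_torque': array([-5.49461174e-05, -5.27556288e+01, -1.26664594e+00, -1.53428757e+01,
       -5.25832234e-02,  6.51410475e-03,  1.25886213e-04]), 'tool_pos': array([ 0.25558115, -0.56967491,  0.24890118]), 'eef_rot': array([ 9.77833437e-01,  2.09382190e-01, -2.69367270e-04, -8.91381721e-04]), 'contact_force': array([ 0.1093667 ,  0.48537261, -0.78606438]), 'moment': array([ 0.00640571, -0.05925325, -0.01055094]), 'opening': 1.0014272149185042}
side [423.09298285538046, 423.09298285538046, 312.2688855191041, 199.71588303768564] [[-0.9243, -0.3812, 0.0177, 0.5038], [0.194, -0.4294, 0.882, -0.1639], [-0.3286, 0.8187, 0.4709, -0.7087], [0.0, 0.0, 0.0, 1.0]] ['color', 'fx', 'fy', 'cx', 'cy', 'world_to_cam']
top [458.85169923528247, 458.85169923528247, 321.2658430979517, 195.6387733129003] [[0.0112, -0.9997, -0.0213, 0.1257], [0.9886, 0.0078, 0.1502, -0.5185], [-0.15, -0.0227, 0.9884, -0.9547], [0.0, 0.0, 0.0, 1.0]] ['color', 'fx', 'fy', 'cx', 'cy', 'world_to_cam']
```

View pics/top0.png

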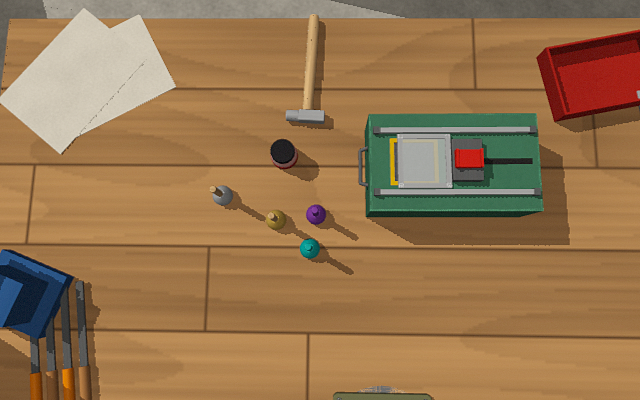

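View pics/side0.png

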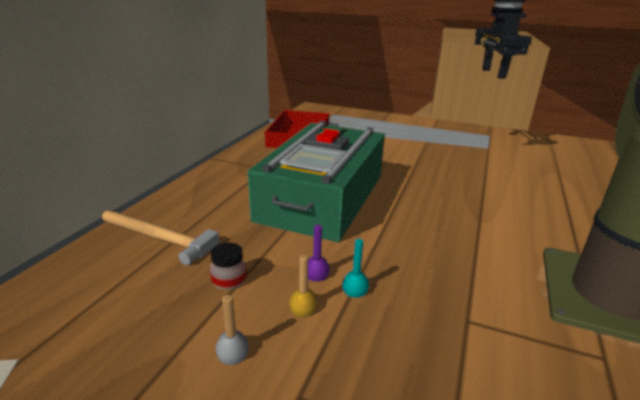

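Top view, candidates: brass (275,219), steel (222,195), purple (316,214) and turquoise (310,248). By its colour it is the brass at (275,219). The port (yellow strip) is at about (394,162) and the red button at (469,158).

```bash
python3 - <<'E'
import cv2, numpy as np
t=cv2.imread("pics/top0.png"); s=cv2.imread("pics/side0.png")
a=cv2.resize(t[105:225,355:555],None,fx=4,fy=4,interpolation=cv2.INTER_CUBIC)[:, :800]
b=cv2.resize(t[180:255,205:340],None,fx=4,fy=4,interpolation=cv2.INTER_CUBIC)
cv2.imwrite("pics/c1.png",a)
c=cv2.resize(s[245:370,210:380],None,fx=3,fy=3,interpolation=cv2.INTER_CUBIC)
h=max(b.shape[0],c.shape[0]); z=np.zeros((h+0,800,3),np.uint8)
b2=cv2.resize(t[190:250,255:295+0],None,fx=6,fy=6,interpolation=cv2.INTER_CUBIC)
z[:b2.shape[0],:b2.shape[1]]=b2; z[:c.shape[0],260:260+c.shape[1]]=c
cv2.imwrite("pics/c2.png",z)
E
```

```text
(no output)
```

View pics/c1.png

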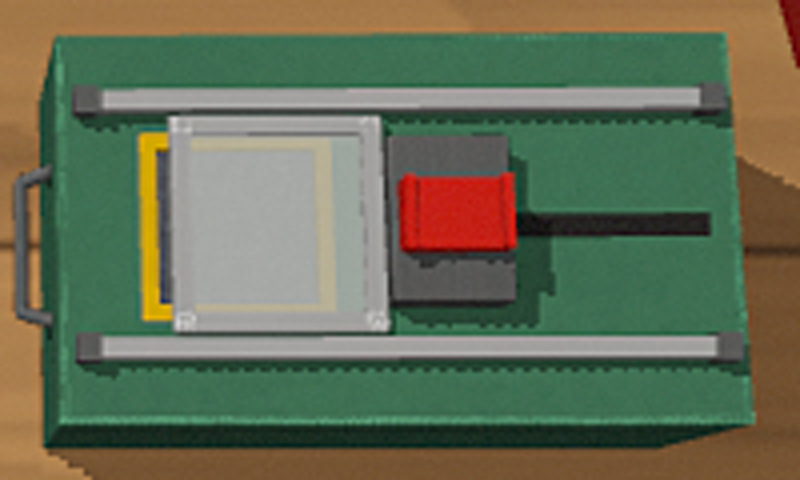

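View pics/c2.png

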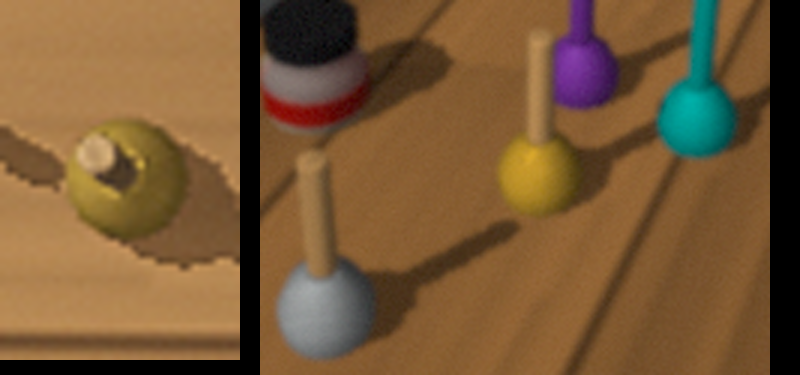

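c1 shows the box top corners at (55,37), (724,34), (752,423) and (57,423), the port rim's -x/+x left corners at (145,321) and (140,133), and the red button centre at (458,212) in crop pixels. c2 confirms the brass pommel: ball centre (127,178), stick top (97,155).

```bash
cat > h.py <<'E'
import numpy as np
def ray(s,u,v,z):
    W=np.array(s["world_to_cam"]);R=W[:3,:3];c=-R.T@W[:3,3]
    d=R.T@np.array([(u-s["cx"])/s["fx"],-(v-s["cy"])/s["fy"],-1]);
    return c+d*(z-c[2])/d[2]
def proj(s,p):
    W=np.array(s["world_to_cam"]);q=W[:3,:3]@np.array(p)+W[:3,3]
    return np.array([s["cx"]+s["fx"]*q[0]/-q[2], s["cy"]-s["fy"]*q[1]/-q[2]])
E
python3 - <<'E'
from h import *
from scipy.spatial.transform import Rotation as Ro
s=dict(np.load("pics/top0.npz")); d=dict(np.load("pics/side0.npz"))
f=lambda x,y,z:ray(s,355+(x+.5)/4-.5,105+(y+.5)/4-.5,z)
C=[f(*p,.12) for p in((55,37),(724,34),(752,423),(57,423))]
print(np.round(C,4)); c=np.mean(C,0);print("ctr",c,"len",np.linalg.norm(C[0]-C[1]),np.linalg.norm(C[3]-C[2]),np.linalg.norm(C[0]-C[3]),np.linalg.norm(C[1]-C[2]))
e=(C[0]-C[1])+(C[3]-C[2]); yaw=np.arctan2(-e[0],e[1]);e/=np.linalg.norm(e); print("yaw",yaw)
e2=(C[0]-C[3])+(C[1]-C[2]);print("yaw2",np.arctan2(e2[1],e2[0]))
print("rim",f(140,133,.12),f(145,321,.12),f(333,138,.12),f(337,311,.12))
print("port from ctr",c+.08*e)
b=f(458,212,.151);print("button",b,(b-c)@e,"guides",f(410,100,.13),f(410,348,.13))
g=lambda x,y,z:ray(s,255+(x+.5)/6-.5,190+(y+.5)/6-.5,z)
B=g(127,178,.018);T=g(97,155,.1);print("brass",B,T)
print("side ball",ray(d,210+(539-260)/3,245+175/3,.018),"top",ray(d,210+(541-260)/3,245+34/3,.1))
for p in [(222,195)]:print("steel",ray(s,*p,.018))
print("tin",ray(s,283,151,.06),"purple",ray(s,316,214,.018),"turq",ray(s,310,248,.018))
from plant import r
st=r.get_state();print(Ro.from_quat(st["eef_rot"]).as_matrix().round(3))
E
```

```text
[[ 0.6751  0.0343  0.12  ]
 [ 0.678  -0.3043  0.12  ]
 [ 0.4794 -0.3063  0.12  ]
 [ 0.4765  0.0342  0.12  ]]
ctr [ 0.57726791 -0.13551465  0.12      ] len 0.33864527902637676 0.3405235040475532 0.19860194304440934 0.198593534264293
yaw 0.008629798939662637
yaw2 0.005476696054220276
rim [ 0.62472289 -0.00840591  0.12      ] [ 0.52807247 -0.00981378  0.12      ] [ 0.62261859 -0.10557027  0.12      ] [ 0.53383462 -0.10517079  0.12      ]
port from ctr [ 0.57657754 -0.05551763  0.12      ]
button [ 0.57727467 -0.15744582  0.151     ] -0.02193041441039195 guides [ 0.63961659 -0.14208095  0.13      ] [ 0.51382142 -0.13792526  0.13      ]
brass [0.46725854 0.23097805 0.018     ] [0.46688607 0.23133281 0.1       ]
side ball [0.46246014 0.23870598 0.018     ] top [0.46603474 0.22953299 0.1       ]
steel [0.52042158 0.35250436 0.018     ]
tin [0.61131149 0.21400278 0.06      ] purple [0.47968368 0.14229556 0.018     ] turq [0.40499068 0.1544311  0.018     ]
[[ 0.912  0.409 -0.001]
 [ 0.409 -0.912  0.001]
 [-0.    -0.002 -1.   ]]
```

Measured box sides of 339–340 by 199 mm match the given sizes. Box yaw is about 0.007, the port centre (0.577,-0.0555), the hatch about 22 mm open, and brass at (0.467,0.231). I turn the tool so its jaws lie along the box's x and shut it, then go to the button.

Emit:
{"api": "drive_tool", "payload": {
  "commands": [
    {"wz":-0.145,"claw":0},
    {"wz":-0.145,"claw":0},
    {"wz":-0.145,"claw":0},
    {"wz":-0.145,"claw":0},
    {"wz":-0.145,"claw":0},
    {"wz":-0.145,"claw":0},
    {"wz":-0.145,"claw":0},
    {"wz":-0.145,"claw":0},
    {"dx":0.04,"dy":0.03,"claw":0},
    {"dx":0.04,"dy":0.03,"claw":0},
    {"dx":0.04,"dy":0.03,"claw":0},
    {"dx":0.04,"dy":0.03,"claw":0}
  ],
  "grip_force": 20
}}

```text
validation failed for argument at $.co...
```

Emit:
{"api": "drive_tool", "payload": {
  "commands": [
    {"wx":0.0,"wy":0.0,"wz":-0.145,"dx":0.0,"dy":0.0,"dz":0.0,"claw":0.0},
    {"wx":0.0,"wy":0.0,"wz":-0.145,"dx":0.0,"dy":0.0,"dz":0.0,"claw":0.0}
  ],
  "grip_force": 20
}}

```text
clock: 0.3
tool_pos: [0.2558, -0.5699, 0.2493]
eef_rot: [0.936, 0.351, -0.0, -0.0]
contact_force: [-0.5, -0.3, 0.1]
opening: 0.844
```

Emit:
{"api": "drive_tool", "payload": {
  "commands": [
    {"wx":0.0,"wy":0.0,"wz":-0.143,"dx":0.0,"dy":0.0,"dz":0.0,"claw":0.0},
    {"wx":0.0,"wy":0.0,"wz":-0.143,"dx":0.0,"dy":0.0,"dz":0.0,"claw":0.0},
    {"wx":0.0,"wy":0.0,"wz":-0.143,"dx":0.0,"dy":0.0,"dz":0.0,"claw":0.0},
    {"wx":0.0,"wy":0.0,"wz":-0.143,"dx":0.0,"dy":0.0,"dz":0.0,"claw":0.0},
    {"wx":0.0,"wy":0.0,"wz":-0.143,"dx":0.0,"dy":0.0,"dz":0.0,"claw":0.0},
    {"wx":0.0,"wy":0.0,"wz":-0.143,"dx":0.0,"dy":0.0,"dz":0.0,"claw":0.0},
    {"wx":0.0,"wy":0.0,"wz":0.0,"dx":0.04,"dy":0.03,"dz":0.0,"claw":0.0},
    {"wx":0.0,"wy":0.0,"wz":0.0,"dx":0.04,"dy":0.03,"dz":0.0,"claw":0.0},
    {"wx":0.0,"wy":0.0,"wz":0.0,"dx":0.04,"dy":0.03,"dz":0.0,"claw":0.0},
    {"wx":0.0,"wy":0.0,"wz":0.0,"dx":0.04,"dy":0.03,"dz":0.0,"claw":0.0}
  ]
}}

```text
clock: 1.3
tool_pos: [0.3766, -0.4087, 0.2494]
eef_rot: [0.708, 0.707, 0.0, -0.0]
contact_force: [0.7, 0.1, 0.5]
opening: 0.008
```

Emit:
{"api": "drive_tool", "payload": {
  "commands": [
    {"wx":0.0,"wy":0.0,"wz":0.0,"dx":0.031,"dy":0.025,"dz":0.0,"claw":0.0},
    {"wx":0.0,"wy":0.0,"wz":0.0,"dx":0.031,"dy":0.025,"dz":0.0,"claw":0.0},
    {"wx":0.0,"wy":0.0,"wz":0.0,"dx":0.031,"dy":0.025,"dz":0.0,"claw":0.0},
    {"wx":0.0,"wy":0.0,"wz":0.0,"dx":0.031,"dy":0.025,"dz":0.0,"claw":0.0},
    {"wx":0.0,"wy":0.0,"wz":0.0,"dx":0.031,"dy":0.025,"dz":0.0,"claw":0.0},
    {"wx":0.0,"wy":0.0,"wz":0.0,"dx":0.031,"dy":0.025,"dz":0.0,"claw":0.0},
    {"wx":0.0,"wy":0.0,"wz":0.0,"dx":0.031,"dy":0.025,"dz":0.0,"claw":0.0},
    {"wx":0.0,"wy":0.0,"wz":0.0,"dx":0.031,"dy":0.025,"dz":0.0,"claw":0.0},
    {"wx":0.0,"wy":0.0,"wz":0.0,"dx":0.0,"dy":0.0,"dz":0.03,"claw":0.0},
    {"wx":0.0,"wy":0.0,"wz":0.0,"dx":0.0,"dy":0.0,"dz":0.03,"claw":0.0},
    {"wx":0.0,"wy":0.0,"wz":0.0,"dx":0.0,"dy":0.0,"dz":0.01,"claw":0.0},
    {"wx":0.0,"wy":0.0,"wz":0.0,"dx":0.0,"dy":0.0,"dz":0.0,"claw":0.0}
  ]
}}

```text
clock: 2.5
tool_pos: [0.575, -0.1627, 0.1782]
eef_rot: [0.708, 0.707, -0.001, -0.001]
contact_force: [-0.6, -1.5, 0.2]
opening: 0.004
```

Emit:
{"api": "drive_tool", "payload": {
  "commands": [
    {"wx":0.0,"wy":0.0,"wz":0.0,"dx":0.0,"dy":0.002,"dz":0.012,"claw":0.0},
    {"wx":0.0,"wy":0.0,"wz":0.0,"dx":0.0,"dy":0.0,"dz":0.004,"claw":0.0},
    {"wx":0.0,"wy":0.0,"wz":0.0,"dx":0.0,"dy":0.0,"dz":0.004,"claw":0.0},
    {"wx":0.0,"wy":0.0,"wz":0.0,"dx":0.0,"dy":0.0,"dz":0.003,"claw":0.0},
    {"wx":0.0,"wy":0.0,"wz":0.0,"dx":0.0,"dy":0.0,"dz":0.002,"claw":0.0},
    {"wx":0.0,"wy":0.0,"wz":0.0,"dx":0.0,"dy":0.0,"dz":0.0,"claw":0.0}
  ]
}}

```text
clock: 3.1
tool_pos: [0.5787, -0.1628, 0.1556]
eef_rot: [0.708, 0.707, 0.0, 0.001]
contact_force: [-1.5, -0.6, 5.0]
opening: 0.003
```

Emit:
{"api": "drive_tool", "payload": {
  "commands": [
    {"wx":0.0,"wy":0.0,"wz":0.0,"dx":0.0,"dy":0.0,"dz":0.0015,"claw":0.0},
    {"wx":0.0,"wy":0.0,"wz":0.0,"dx":0.0,"dy":0.0,"dz":0.0015,"claw":0.0},
    {"wx":0.0,"wy":0.0,"wz":0.0,"dx":0.0,"dy":0.0,"dz":0.0,"claw":0.0}
  ]
}}

```text
clock: 3.4
tool_pos: [0.5787, -0.1628, 0.1544]
eef_rot: [0.708, 0.707, 0.0, 0.001]
contact_force: [-4.3, 0.5, 17.9]
opening: 0.003
```

Emit:
{"api": "drive_tool", "payload": {
  "commands": [
    {"wx":0.0,"wy":0.0,"wz":0.0,"dx":-0.008,"dy":0.0,"dz":0.0,"claw":0.0},
    {"wx":0.0,"wy":0.0,"wz":0.0,"dx":-0.01,"dy":0.0,"dz":0.0,"claw":0.0},
    {"wx":0.0,"wy":0.0,"wz":0.0,"dx":-0.01,"dy":0.0,"dz":0.0,"claw":0.0},
    {"wx":0.0,"wy":0.0,"wz":0.0,"dx":-0.01,"dy":0.0,"dz":0.0,"claw":0.0},
    {"wx":0.0,"wy":0.0,"wz":0.0,"dx":0.0,"dy":0.0,"dz":0.0,"claw":0.0}
  ]
}}

```text
clock: 3.9
tool_pos: [0.5791, -0.2029, 0.1544]
eef_rot: [0.708, 0.706, 0.0, 0.002]
contact_force: [-3.2, -1.5, 15.3]
opening: 0.008
```

Emit:
{"api": "drive_tool", "payload": {
  "commands": [
    {"wx":0.0,"wy":0.0,"wz":0.0,"dx":-0.01,"dy":0.0,"dz":0.0,"claw":0.0},
    {"wx":0.0,"wy":0.0,"wz":0.0,"dx":-0.01,"dy":0.0,"dz":0.0,"claw":0.0},
    {"wx":0.0,"wy":0.0,"wz":0.0,"dx":-0.01,"dy":0.0,"dz":0.0,"claw":0.0},
    {"wx":0.0,"wy":0.0,"wz":0.0,"dx":-0.01,"dy":0.0,"dz":0.0,"claw":0.0},
    {"wx":0.0,"wy":0.0,"wz":0.0,"dx":-0.01,"dy":0.0,"dz":0.0,"claw":0.0},
    {"wx":0.0,"wy":0.0,"wz":0.0,"dx":-0.005,"dy":0.0,"dz":0.0,"claw":0.0},
    {"wx":0.0,"wy":0.0,"wz":0.0,"dx":-0.005,"dy":0.0,"dz":0.0,"claw":0.0},
    {"wx":0.0,"wy":0.0,"wz":0.0,"dx":0.0,"dy":0.0,"dz":0.0,"claw":0.0}
  ]
}}

```text
clock: 4.7
tool_pos: [0.5796, -0.2568, 0.1544]
eef_rot: [0.707, 0.707, 0.003, -0.0]
contact_force: [-3.5, 7.2, 15.3]
opening: 0.007
```

Emit:
{"api": "drive_tool", "payload": {
  "commands": [
    {"wx":0.0,"wy":0.0,"wz":0.0,"dx":0.005,"dy":0.0,"dz":0.0,"claw":0.0},
    {"wx":0.0,"wy":0.0,"wz":0.0,"dx":0.0,"dy":0.0,"dz":-0.02,"claw":0.0},
    {"wx":0.0,"wy":0.0,"wz":0.0,"dx":0.0,"dy":0.0,"dz":-0.035,"claw":0.0},
    {"wx":0.0,"wy":0.0,"wz":0.0,"dx":0.0,"dy":0.0,"dz":-0.035,"claw":0.0},
    {"wx":0.0,"wy":0.0,"wz":0.0,"dx":0.04,"dy":-0.01,"dz":0.0,"claw":0.5},
    {"wx":0.0,"wy":0.0,"wz":0.0,"dx":0.04,"dy":-0.01,"dz":0.0,"claw":0.5},
    {"wx":0.0,"wy":0.0,"wz":0.0,"dx":0.04,"dy":-0.01,"dz":0.0,"claw":0.5},
    {"wx":0.0,"wy":0.0,"wz":0.0,"dx":0.04,"dy":-0.01,"dz":0.0,"claw":0.5},
    {"wx":0.0,"wy":0.0,"wz":0.0,"dx":0.04,"dy":-0.01,"dz":0.0,"claw":0.5},
    {"wx":0.0,"wy":0.0,"wz":0.0,"dx":0.04,"dy":-0.01,"dz":0.0,"claw":0.5},
    {"wx":0.0,"wy":0.0,"wz":0.0,"dx":0.04,"dy":-0.01,"dz":0.0,"claw":0.5},
    {"wx":0.0,"wy":0.0,"wz":0.0,"dx":0.04,"dy":-0.01,"dz":0.0,"claw":0.5}
  ]
}}

```text
clock: 5.9
tool_pos: [0.4981, 0.066, 0.242]
eef_rot: [0.708, 0.707, 0.0, 0.0]
contact_force: [1.1, 0.6, -0.6]
opening: 0.506
```

Emit:
{"api": "drive_tool", "payload": {
  "commands": [
    {"wx":0.0,"wy":0.0,"wz":0.0,"dx":0.04,"dy":-0.01,"dz":0.0,"claw":0.5},
    {"wx":0.0,"wy":0.0,"wz":0.0,"dx":0.04,"dy":-0.01,"dz":0.0,"claw":0.5},
    {"wx":0.0,"wy":0.0,"wz":0.0,"dx":0.04,"dy":-0.01,"dz":0.0,"claw":0.5},
    {"wx":0.0,"wy":0.0,"wz":0.0,"dx":0.04,"dy":0.0,"dz":0.0,"claw":0.5},
    {"wx":0.0,"wy":0.0,"wz":0.0,"dx":0.0,"dy":0.0,"dz":0.0,"claw":0.5},
    {"wx":0.0,"wy":0.0,"wz":0.0,"dx":0.0,"dy":0.0,"dz":0.0,"claw":0.5}
  ]
}}

```text
clock: 6.5
tool_pos: [0.4684, 0.2254, 0.2418]
eef_rot: [0.707, 0.708, 0.0, 0.0]
contact_force: [0.3, -0.4, 0.4]
opening: 0.502
```

```bash
python3 - <<'E'
from plant import r, snapshot
import cv2, numpy as np
st=r.get_state();print(st["clock"],st["tool_pos"],st["eef_rot"],st["opening"],st["contact_force"])
s=snapshot("top")["color"][...,::-1]; w=snapshot("wrist"); np.savez("pics/w1.npz",pos=st["tool_pos"],q=st["eef_rot"],**w)
print([w[k] for k in("fx","cx","cy")],w["T_tool_cam"].round(3).tolist())
z=np.zeros((600,800,3),np.uint8)
z[:400,:640]=w["color"][...,::-1]
z[360:600,400:800]=cv2.resize(s[105:225,355:555],None,fx=2,fy=2,interpolation=cv2.INTER_CUBIC)
cv2.imwrite("pics/c3.png",z)
E
```

```text
6.5 [0.46844557 0.22542011 0.24182152] [7.06668548e-01 7.07544717e-01 1.67553037e-04 8.76172414e-05] 0.5016066376058987 [ 0.31287835 -0.37330165  0.37117996]
[309.70691628693146, 320.1932285413531, 201.9956239702577] [[-0.001, 0.957, 0.29, 0.074], [1.0, 0.0, 0.001, 0.001], [0.001, 0.29, -0.957, -0.135], [0.0, 0.0, 0.0, 1.0]]
```

View pics/c3.png

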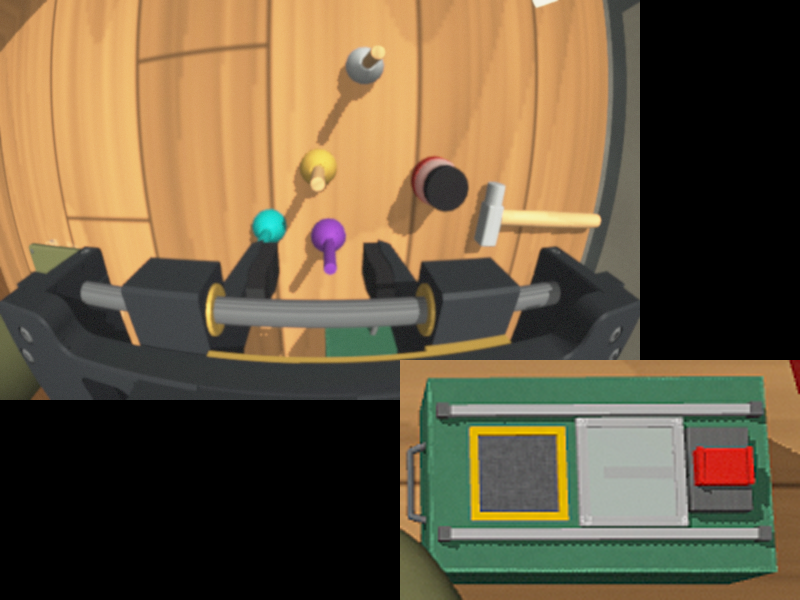

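The hatch stands fully open and the port is clear: its inner edges run from (479,434) to (562,512) in the inset. In the wrist view the brass stick top is at (317,184) and the ball at (318,167).

```bash
python3 - <<'E'
from h import *
from scipy.spatial.transform import Rotation as Ro
s=dict(np.load("pics/top0.npz")); w=np.load("pics/w1.npz")
def wr(u,v,z):
    a=np.array([u-w["cx"],v-w["cy"]],float); rr=np.hypot(*a); th=rr/w["fx"]
    d=np.array([a[0]/rr*np.sin(th),-a[1]/rr*np.sin(th),-np.cos(th)])
    T=w["T_tool_cam"];R=Ro.from_quat(w["q"]).as_matrix()
    c=w["pos"]+R@T[:3,3]; d=R@T[:3,:3]@d
    return c+d*(z-c[2])/d[2]
print("top",wr(317,184,.1),"ball",wr(318,167,.018),"purple top",wr(330,268,.1))
# port rim by colour
c=np.array(0)
from plant import snapshot
import cv2
im=cv2.imread("pics/c3.png")[360:600,400:800]
hsv=cv2.cvtColor(im,cv2.COLOR_BGR2HSV); m=cv2.inRange(hsv,(20,150,120),(32,255,255))
k=cv2.findContours(m,cv2.RETR_CCOMP,cv2.CHAIN_APPROX_NONE)
for q in k[0]:
    if cv2.contourArea(q)>3000:
        rc=cv2.minAreaRect(q); u,v=rc[0]; print("rim",rc[1],ray(s,355+(u+.5)/2-.5,105+(v+.5)/2-.5,.12))
E
```

```text
top [0.46601789 0.23255472 0.1       ] ball [0.46631533 0.23344177 0.018     ] purple top [0.47896923 0.1451432  0.1       ]
rim (93.0, 99.0) [ 0.57708684 -0.05666946  0.12      ]
rim (82.0, 78.0) [ 0.57657001 -0.05615979  0.12      ]
```

Emit:
{"api": "drive_tool", "payload": {
  "commands": [
    {"wx":0.0,"wy":0.0,"wz":0.0,"dx":0.0065,"dy":-0.002,"dz":0.03,"claw":0.5},
    {"wx":0.0,"wy":0.0,"wz":0.0,"dx":0.0,"dy":0.0,"dz":0.03,"claw":0.5},
    {"wx":0.0,"wy":0.0,"wz":0.0,"dx":0.0,"dy":0.0,"dz":0.03,"claw":0.5},
    {"wx":0.0,"wy":0.0,"wz":0.0,"dx":0.0,"dy":0.0,"dz":0.03,"claw":0.5},
    {"wx":0.0,"wy":0.0,"wz":0.0,"dx":0.0,"dy":0.0,"dz":0.03,"claw":0.5},
    {"wx":0.0,"wy":0.0,"wz":0.0,"dx":0.0,"dy":0.0,"dz":0.011,"claw":0.5},
    {"wx":0.0,"wy":0.0,"wz":0.0,"dx":0.0,"dy":0.0,"dz":0.0,"claw":0.5},
    {"wx":0.0,"wy":0.0,"wz":0.0,"dx":0.0,"dy":0.0,"dz":0.0,"claw":0.5}
  ]
}}

```text
clock: 7.4
tool_pos: [0.4674, 0.2307, 0.0816]
eef_rot: [0.708, 0.706, 0.001, 0.0]
contact_force: [0.6, -0.5, -0.5]
opening: 0.5
```

Emit:
{"api": "drive_tool", "payload": {
  "commands": [
    {"wx":0.0,"wy":0.0,"wz":0.0,"dx":0.001,"dy":-0.0005,"dz":0.001,"claw":0.3},
    {"wx":0.0,"wy":0.0,"wz":0.0,"dx":0.0,"dy":0.0,"dz":0.0,"claw":0.22},
    {"wx":0.0,"wy":0.0,"wz":0.0,"dx":0.0,"dy":0.0,"dz":0.0,"claw":0.1},
    {"wx":0.0,"wy":0.0,"wz":0.0,"dx":0.0,"dy":0.0,"dz":0.0,"claw":0.0},
    {"wx":0.0,"wy":0.0,"wz":0.0,"dx":0.0,"dy":0.0,"dz":0.0,"claw":0.0},
    {"wx":0.0,"wy":0.0,"wz":0.0,"dx":0.0,"dy":0.0,"dz":0.0,"claw":0.0}
  ],
  "grip_force": 30
}}

```text
clock: 8.0
tool_pos: [0.4662, 0.2322, 0.0801]
eef_rot: [0.707, 0.707, 0.0, 0.0]
contact_force: [-0.6, -0.3, 5.1]
opening: 0.146
```

Emit:
{"api": "drive_tool", "payload": {
  "commands": [
    {"wx":0.0,"wy":0.0,"wz":0.0,"dx":0.0,"dy":0.0,"dz":-0.01,"claw":0.0},
    {"wx":0.0,"wy":0.0,"wz":0.0,"dx":0.0,"dy":0.0,"dz":-0.02,"claw":0.0},
    {"wx":0.0,"wy":0.0,"wz":0.0,"dx":0.0,"dy":0.0,"dz":-0.03,"claw":0.0},
    {"wx":0.0,"wy":0.0,"wz":0.0,"dx":0.0,"dy":0.0,"dz":-0.03,"claw":0.0},
    {"wx":0.0,"wy":0.0,"wz":0.0,"dx":0.0,"dy":0.0,"dz":-0.03,"claw":0.0},
    {"wx":0.0,"wy":0.0,"wz":0.0,"dx":0.0,"dy":0.0,"dz":-0.03,"claw":0.0},
    {"wx":0.0,"wy":0.0,"wz":0.0,"dx":0.0,"dy":0.0,"dz":-0.02,"claw":0.0},
    {"wx":0.0,"wy":0.0,"wz":0.0,"dx":0.0,"dy":0.0,"dz":0.0,"claw":0.0},
    {"wx":0.0,"wy":0.0,"wz":0.0,"dx":0.0,"dy":0.0,"dz":0.0,"claw":0.0}
  ]
}}

```text
clock: 8.9
tool_pos: [0.4659, 0.2315, 0.2494]
eef_rot: [0.708, 0.707, -0.0, 0.0]
contact_force: [0.4, 0.1, -2.9]
opening: 0.148
```

Emit:
{"api": "drive_tool", "payload": {
  "commands": [
    {"wx":0.0,"wy":0.0,"wz":0.0,"dx":-0.015,"dy":0.006,"dz":0.0,"claw":0.0},
    {"wx":0.0,"wy":0.0,"wz":0.0,"dx":-0.03,"dy":0.011,"dz":0.0,"claw":0.0},
    {"wx":0.0,"wy":0.0,"wz":0.0,"dx":-0.03,"dy":0.011,"dz":0.0,"claw":0.0},
    {"wx":0.0,"wy":0.0,"wz":0.0,"dx":-0.03,"dy":0.011,"dz":0.0,"claw":0.0},
    {"wx":0.0,"wy":0.0,"wz":0.0,"dx":-0.03,"dy":0.011,"dz":0.0,"claw":0.0},
    {"wx":0.0,"wy":0.0,"wz":0.0,"dx":-0.03,"dy":0.011,"dz":0.0,"claw":0.0},
    {"wx":0.0,"wy":0.0,"wz":0.0,"dx":-0.03,"dy":0.011,"dz":0.0,"claw":0.0},
    {"wx":0.0,"wy":0.0,"wz":0.0,"dx":-0.03,"dy":0.011,"dz":0.0,"claw":0.0},
    {"wx":0.0,"wy":0.0,"wz":0.0,"dx":-0.03,"dy":0.011,"dz":0.0,"claw":0.0},
    {"wx":0.0,"wy":0.0,"wz":0.0,"dx":-0.02,"dy":0.011,"dz":0.0,"claw":0.0},
    {"wx":0.0,"wy":0.0,"wz":0.0,"dx":-0.013,"dy":0.006,"dz":0.0,"claw":0.0},
    {"wx":0.0,"wy":0.0,"wz":0.0,"dx":0.0,"dy":0.0,"dz":0.0,"claw":0.0}
  ]
}}

```text
clock: 10.1
tool_pos: [0.5766, -0.0583, 0.2481]
eef_rot: [0.709, 0.706, -0.001, -0.0]
contact_force: [-0.2, 0.8, -2.4]
opening: 0.145
```

```bash
python3 - <<'E'
from plant import r, snapshot
import cv2, numpy as np
st=r.get_state();print(st["clock"],st["tool_pos"],st["eef_rot"],st["contact_force"])
t=snapshot("side"); s=t["color"][...,::-1]; s2=snapshot("wrist")["color"][...,::-1]
z=np.zeros((600,800,3),np.uint8)
z[:300,:480]=cv2.resize(s2,(480,300)); z[200:600,240:800]=cv2.resize(s[90:230,230:426],(560,400),interpolation=cv2.INTER_CUBIC)
cv2.imwrite("pics/c4.png",z)
E
```

```text
10.1 [ 0.57661832 -0.05826418  0.24807387] [ 7.08622722e-01  7.05586373e-01 -1.20825514e-03 -4.98966093e-04] [-0.17820334  0.79792917 -2.44304963]
```

View pics/c4.png

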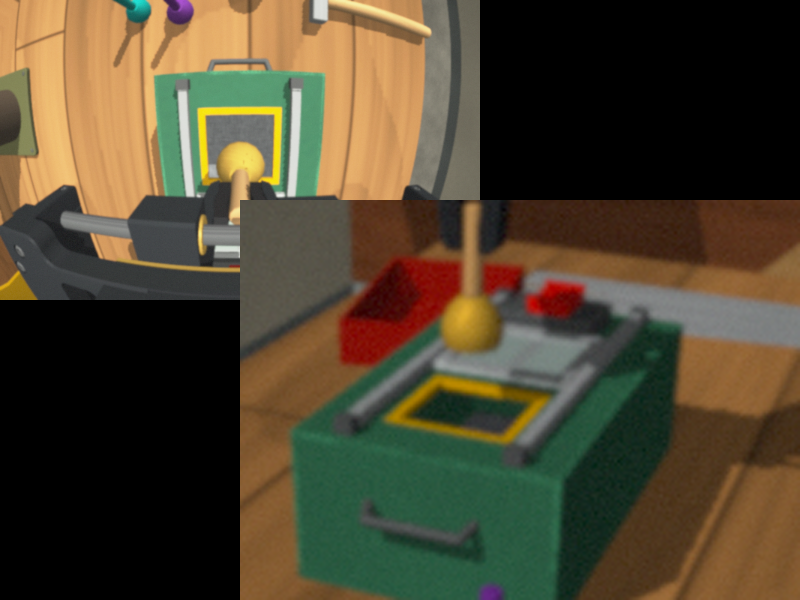

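The brass hangs upright, with its ball at (471,325), over the open port, whose rim runs about (390–550, 378–440) in the side crop. I lower it through the centre.

Emit:
{"api": "drive_tool", "payload": {
  "commands": [
    {"wx":0.0,"wy":0.0,"wz":0.0,"dx":0.002,"dy":0.0,"dz":0.01,"claw":0.0},
    {"wx":0.0,"wy":0.0,"wz":0.0,"dx":0.0,"dy":0.0,"dz":0.02,"claw":0.0},
    {"wx":0.0,"wy":0.0,"wz":0.0,"dx":0.0,"dy":0.0,"dz":0.02,"claw":0.0},
    {"wx":0.0,"wy":0.0,"wz":0.0,"dx":0.0,"dy":0.0,"dz":0.02,"claw":0.0},
    {"wx":0.0,"wy":0.0,"wz":0.0,"dx":0.0,"dy":0.0,"dz":0.0,"claw":0.0}
  ]
}}

```text
clock: 10.7
tool_pos: [0.5743, -0.0525, 0.177]
eef_rot: [0.706, 0.708, -0.002, -0.002]
contact_force: [-0.2, -0.0, -2.3]
opening: 0.142
```

Emit:
{"api": "drive_tool", "payload": {
  "commands": [
    {"wx":0.0,"wy":0.0,"wz":0.0,"dx":0.0,"dy":0.0,"dz":0.02,"claw":0.0},
    {"wx":0.0,"wy":0.0,"wz":0.0,"dx":0.0,"dy":0.0,"dz":0.02,"claw":0.0},
    {"wx":0.0,"wy":0.0,"wz":0.0,"dx":0.0,"dy":0.0,"dz":0.02,"claw":0.0},
    {"wx":0.0,"wy":0.0,"wz":0.0,"dx":0.0,"dy":0.0,"dz":0.02,"claw":0.0},
    {"wx":0.0,"wy":0.0,"wz":0.0,"dx":0.0,"dy":0.0,"dz":0.005,"claw":0.0},
    {"wx":0.0,"wy":0.0,"wz":0.0,"dx":0.0,"dy":0.0,"dz":0.0,"claw":0.0},
    {"wx":0.0,"wy":0.0,"wz":0.0,"dx":0.0,"dy":0.0,"dz":0.0,"claw":0.0}
  ]
}}

```text
clock: 11.4
tool_pos: [0.5777, -0.0535, 0.0958]
eef_rot: [0.707, 0.707, 0.001, 0.001]
contact_force: [-0.7, 0.1, -1.8]
opening: 0.147
```

Emit:
{"api": "drive_tool", "payload": {
  "commands": [
    {"wx":0.0,"wy":0.0,"wz":0.0,"dx":-0.002,"dy":0.0,"dz":0.003,"claw":0.0},
    {"wx":0.0,"wy":0.0,"wz":0.0,"dx":0.0,"dy":0.0,"dz":0.003,"claw":0.0},
    {"wx":0.0,"wy":0.0,"wz":0.0,"dx":0.0,"dy":0.0,"dz":0.001,"claw":0.0},
    {"wx":0.0,"wy":0.0,"wz":0.0,"dx":0.0,"dy":0.0,"dz":0.001,"claw":0.0},
    {"wx":0.0,"wy":0.0,"wz":0.0,"dx":0.0,"dy":0.0,"dz":0.0,"claw":0.0},
    {"wx":0.0,"wy":0.0,"wz":0.0,"dx":0.0,"dy":0.0,"dz":0.0,"claw":0.0}
  ]
}}

```text
clock: 12.0
tool_pos: [0.5769, -0.056, 0.0867]
eef_rot: [0.707, 0.707, 0.0, 0.0]
contact_force: [0.1, -0.7, -2.3]
opening: 0.148
```

Emit:
{"api": "drive_tool", "payload": {
  "commands": [
    {"wx":0.0,"wy":0.0,"wz":0.0,"dx":0.0,"dy":0.0,"dz":0.001,"claw":0.0},
    {"wx":0.0,"wy":0.0,"wz":0.0,"dx":0.0,"dy":0.0,"dz":0.0,"claw":0.0},
    {"wx":0.0,"wy":0.0,"wz":0.0,"dx":0.0,"dy":0.0,"dz":0.0,"claw":0.0}
  ]
}}

```text
clock: 12.3
tool_pos: [0.5771, -0.056, 0.0861]
eef_rot: [0.707, 0.707, 0.0, 0.0]
contact_force: [-1.5, -0.4, 2.8]
opening: 0.146
```

Floor contact came at the expected height. I open only to 26 mm, so the finger backs stay clear of the rim, and rise.

Emit:
{"api": "drive_tool", "payload": {
  "commands": [
    {"wx":0.0,"wy":0.0,"wz":0.0,"dx":0.0,"dy":0.0,"dz":0.0,"claw":0.2},
    {"wx":0.0,"wy":0.0,"wz":0.0,"dx":0.0,"dy":0.0,"dz":0.0,"claw":0.25},
    {"wx":0.0,"wy":0.0,"wz":0.0,"dx":0.0,"dy":0.0,"dz":0.0,"claw":0.3},
    {"wx":0.0,"wy":0.0,"wz":0.0,"dx":0.0,"dy":0.0,"dz":0.0,"claw":0.3},
    {"wx":0.0,"wy":0.0,"wz":0.0,"dx":0.0,"dy":0.0,"dz":0.0,"claw":0.3}
  ]
}}

```text
clock: 12.8
tool_pos: [0.5769, -0.0561, 0.0856]
eef_rot: [0.707, 0.707, -0.0, 0.0]
contact_force: [-0.1, -1.3, 0.7]
opening: 0.297
```

Emit:
{"api": "drive_tool", "payload": {
  "commands": [
    {"wx":0.0,"wy":0.0,"wz":0.0,"dx":0.0,"dy":0.0,"dz":-0.01,"claw":0.3},
    {"wx":0.0,"wy":0.0,"wz":0.0,"dx":0.0,"dy":0.0,"dz":-0.015,"claw":0.3},
    {"wx":0.0,"wy":0.0,"wz":0.0,"dx":0.0,"dy":0.0,"dz":-0.02,"claw":0.3},
    {"wx":0.0,"wy":0.0,"wz":0.0,"dx":0.0,"dy":0.0,"dz":-0.03,"claw":0.3},
    {"wx":0.0,"wy":0.0,"wz":0.0,"dx":0.0,"dy":0.0,"dz":-0.03,"claw":0.3},
    {"wx":0.0,"wy":0.0,"wz":0.0,"dx":0.0,"dy":0.0,"dz":-0.03,"claw":0.0},
    {"wx":0.0,"wy":0.0,"wz":0.0,"dx":-0.03,"dy":0.0,"dz":0.0,"claw":0.0},
    {"wx":0.0,"wy":0.0,"wz":0.0,"dx":-0.04,"dy":0.0,"dz":0.0,"claw":0.0},
    {"wx":0.0,"wy":0.0,"wz":0.0,"dx":-0.04,"dy":0.0,"dz":0.0,"claw":0.0},
    {"wx":0.0,"wy":0.0,"wz":0.0,"dx":-0.04,"dy":0.0,"dz":0.0,"claw":0.0},
    {"wx":0.0,"wy":0.0,"wz":0.0,"dx":-0.03,"dy":0.0,"dz":0.0,"claw":0.0},
    {"wx":0.0,"wy":0.0,"wz":0.0,"dx":0.0,"dy":0.0,"dz":0.0,"claw":0.0}
  ]
}}

```text
clock: 14.0
tool_pos: [0.5753, -0.243, 0.2209]
eef_rot: [0.711, 0.704, -0.002, 0.001]
contact_force: [0.2, -0.4, 0.3]
opening: 0.001
```

```bash
python3 - <<'E'
from plant import r, snapshot
import cv2, numpy as np
st=r.get_state();print(st["clock"],st["tool_pos"],st["eef_rot"],st["contact_force"])
s=snapshot("side")["color"][...,::-1]; s2=snapshot("wrist")["color"][...,::-1]; t=snapshot("top")["color"][...,::-1]
z=np.zeros((600,800,3),np.uint8)
z[:300,:480]=cv2.resize(s2,(480,300)); z[300:,:400]=cv2.resize(s[110:235,230:397],(400,300),interpolation=cv2.INTER_CUBIC)
z[300:,400:]=cv2.resize(t[105:225,355:515],(400,300),interpolation=cv2.INTER_CUBIC)
cv2.imwrite("pics/c5.png",z)
E
```

```text
14.0 [ 0.5753217  -0.24302056  0.2208696 ] [ 0.71063236  0.7035601  -0.00173324  0.00135262] [ 0.2111661  -0.36131427  0.25015654]
```

View pics/c5.png

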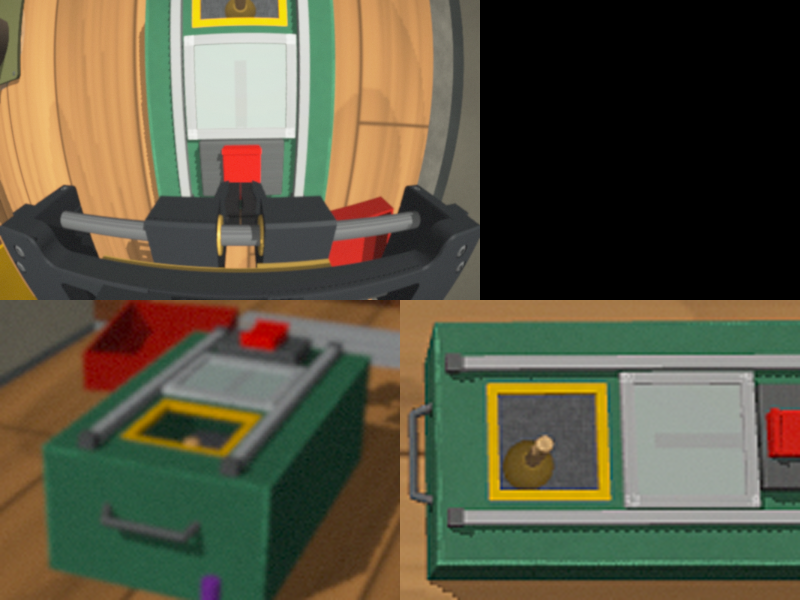

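The brass stands inside the port: ball at (529,463), stick top at (543,443) in the top inset. I check that it is upright by ray.

```bash
python3 - <<'E'
from h import *
s=dict(np.load("pics/top0.npz"))
print(ray(s,355+129/2.5,105+163/2.5,.024),ray(s,355+143/2.5,105+143/2.5,.106))
E
```

```text
[ 0.57832373 -0.05743379  0.024     ] [ 0.57779738 -0.05551782  0.106     ]
```

Emit:
{"api": "drive_tool", "payload": {
  "commands": [
    {"wx":0.0,"wy":0.0,"wz":0.0,"dx":0.0,"dy":0.001,"dz":0.025,"claw":0.0},
    {"wx":0.0,"wy":0.0,"wz":0.0,"dx":0.0,"dy":0.0,"dz":0.015,"claw":0.0},
    {"wx":0.0,"wy":0.0,"wz":0.0,"dx":0.0,"dy":0.0,"dz":0.0,"claw":0.0},
    {"wx":0.0,"wy":0.0,"wz":0.0,"dx":0.0,"dy":0.0,"dz":0.0,"claw":0.0}
  ]
}}

```text
clock: 14.55
tool_pos: [0.5779, -0.2351, 0.1808]
eef_rot: [0.707, 0.707, 0.0, -0.0]
contact_force: [0.1, -0.3, -0.2]
opening: 0.007
```

Emit:
{"api": "drive_tool", "payload": {
  "commands": [
    {"wx":0.0,"wy":0.0,"wz":0.0,"dx":-0.011,"dy":0.0,"dz":0.0,"claw":0.0},
    {"wx":0.0,"wy":0.0,"wz":0.0,"dx":0.0,"dy":0.0,"dz":0.01,"claw":0.0},
    {"wx":0.0,"wy":0.0,"wz":0.0,"dx":0.0,"dy":0.0,"dz":0.005,"claw":0.0},
    {"wx":0.0,"wy":0.0,"wz":0.0,"dx":0.0,"dy":0.0,"dz":0.004,"claw":0.0},
    {"wx":0.0,"wy":0.0,"wz":0.0,"dx":0.0,"dy":0.0,"dz":0.003,"claw":0.0},
    {"wx":0.0,"wy":0.0,"wz":0.0,"dx":0.0,"dy":0.0,"dz":0.003,"claw":0.0},
    {"wx":0.0,"wy":0.0,"wz":0.0,"dx":0.0,"dy":0.0,"dz":0.0,"claw":0.0}
  ]
}}

```text
clock: 15.25
tool_pos: [0.5774, -0.247, 0.156]
eef_rot: [0.707, 0.707, -0.0, -0.0]
contact_force: [-3.1, 0.6, 6.3]
opening: 0.006
```

Emit:
{"api": "drive_tool", "payload": {
  "commands": [
    {"wx":0.0,"wy":0.0,"wz":0.0,"dx":0.0,"dy":0.0,"dz":0.002,"claw":0.0},
    {"wx":0.0,"wy":0.0,"wz":0.0,"dx":0.0,"dy":0.0,"dz":0.0015,"claw":0.0},
    {"wx":0.0,"wy":0.0,"wz":0.0,"dx":0.0,"dy":0.0,"dz":0.0,"claw":0.0}
  ]
}}

```text
clock: 15.55
tool_pos: [0.5774, -0.247, 0.1544]
eef_rot: [0.707, 0.707, -0.001, 0.0]
contact_force: [-5.5, 1.2, 16.0]
opening: 0.006
```

Emit:
{"api": "drive_tool", "payload": {
  "commands": [
    {"wx":0.0,"wy":0.0,"wz":0.0,"dx":0.008,"dy":0.0,"dz":0.0,"claw":0.0},
    {"wx":0.0,"wy":0.0,"wz":0.0,"dx":0.01,"dy":0.0,"dz":0.0,"claw":0.0},
    {"wx":0.0,"wy":0.0,"wz":0.0,"dx":0.01,"dy":0.0,"dz":0.0,"claw":0.0},
    {"wx":0.0,"wy":0.0,"wz":0.0,"dx":0.01,"dy":0.0,"dz":0.0,"claw":0.0},
    {"wx":0.0,"wy":0.0,"wz":0.0,"dx":0.01,"dy":0.0,"dz":0.0,"claw":0.0},
    {"wx":0.0,"wy":0.0,"wz":0.0,"dx":0.01,"dy":0.0,"dz":0.0,"claw":0.0},
    {"wx":0.0,"wy":0.0,"wz":0.0,"dx":0.0,"dy":0.0,"dz":0.0,"claw":0.0}
  ]
}}

```text
clock: 16.25
tool_pos: [0.5769, -0.1876, 0.1544]
eef_rot: [0.707, 0.707, -0.001, -0.0]
contact_force: [-6.4, 1.1, 17.8]
opening: 0.008
```

Emit:
{"api": "drive_tool", "payload": {
  "commands": [
    {"wx":0.0,"wy":0.0,"wz":0.0,"dx":0.01,"dy":0.0,"dz":0.0,"claw":0.0},
    {"wx":0.0,"wy":0.0,"wz":0.0,"dx":0.01,"dy":0.0,"dz":0.0,"claw":0.0},
    {"wx":0.0,"wy":0.0,"wz":0.0,"dx":0.01,"dy":0.0,"dz":0.0,"claw":0.0},
    {"wx":0.0,"wy":0.0,"wz":0.0,"dx":0.01,"dy":0.0,"dz":0.0,"claw":0.0},
    {"wx":0.0,"wy":0.0,"wz":0.0,"dx":0.01,"dy":0.0,"dz":0.0,"claw":0.0},
    {"wx":0.0,"wy":0.0,"wz":0.0,"dx":0.007,"dy":0.0,"dz":0.0,"claw":0.0},
    {"wx":0.0,"wy":0.0,"wz":0.0,"dx":0.005,"dy":0.0,"dz":0.0,"claw":0.0},
    {"wx":0.0,"wy":0.0,"wz":0.0,"dx":0.0,"dy":0.0,"dz":0.0,"claw":0.0}
  ]
}}

```text
clock: 17.05
tool_pos: [0.5771, -0.1317, 0.1544]
eef_rot: [0.708, 0.706, -0.003, 0.003]
contact_force: [-5.5, -7.9, 17.5]
opening: 0.003
```

Emit:
{"api": "drive_tool", "payload": {
  "commands": [
    {"wx":0.0,"wy":0.0,"wz":0.0,"dx":-0.001,"dy":0.0,"dz":-0.005,"claw":0.0},
    {"wx":0.0,"wy":0.0,"wz":0.0,"dx":0.0,"dy":0.0,"dz":-0.02,"claw":0.0},
    {"wx":0.0,"wy":0.0,"wz":0.0,"dx":0.0,"dy":0.0,"dz":-0.035,"claw":0.0},
    {"wx":0.0,"wy":0.0,"wz":0.0,"dx":0.0,"dy":0.0,"dz":-0.04,"claw":0.0},
    {"wx":0.0,"wy":0.0,"wz":0.0,"dx":-0.04,"dy":-0.01,"dz":0.0,"claw":0.0},
    {"wx":0.0,"wy":0.0,"wz":0.0,"dx":-0.04,"dy":-0.01,"dz":0.0,"claw":0.0},
    {"wx":0.0,"wy":0.0,"wz":0.0,"dx":-0.04,"dy":-0.02,"dz":0.0,"claw":0.0},
    {"wx":0.0,"wy":0.0,"wz":0.0,"dx":-0.04,"dy":-0.02,"dz":0.0,"claw":0.0},
    {"wx":0.0,"wy":0.0,"wz":0.0,"dx":-0.04,"dy":-0.02,"dz":0.0,"claw":0.0},
    {"wx":0.0,"wy":0.0,"wz":0.0,"dx":-0.04,"dy":-0.02,"dz":0.0,"claw":0.0},
    {"wx":0.0,"wy":0.0,"wz":0.0,"dx":0.0,"dy":0.0,"dz":0.0,"claw":0.0},
    {"wx":0.0,"wy":0.0,"wz":0.0,"dx":0.0,"dy":0.0,"dz":0.0,"claw":0.0}
  ]
}}

```text
clock: 18.25
tool_pos: [0.4769, -0.3689, 0.2519]
eef_rot: [0.708, 0.706, 0.0, -0.0]
contact_force: [0.6, -0.3, 0.6]
opening: 0.001
```

```bash
python3 - <<'E'
from plant import r, snapshot
import cv2, numpy as np
st=r.get_state();print(st["clock"],st["tool_pos"],st["contact_force"])
s=snapshot("side")["color"][...,::-1]; t=snapshot("top")["color"][...,::-1]
z=np.zeros((600,800,3),np.uint8)
z[:400,:]=cv2.resize(t[105:225,355:595],(800,400),interpolation=cv2.INTER_CUBIC)
z[360:,:]=cv2.resize(t[105:225,355:355+400-115],(800,240)) if 0 else 0
z[400:,:320]=cv2.resize(s,(320,200)); z[400:,320:640]=cv2.resize(t,(320,200)); z[400:500,640:]=cv2.resize(s[115:165,310:390],(160,100))
cv2.imwrite("pics/c6.png",z); cv2.imwrite("pics/top_end.png",t)
E
```

```text
18.25 [ 0.47691472 -0.36886823  0.25192715] [ 0.56267652 -0.32325298  0.58624366]
```

View pics/c6.png

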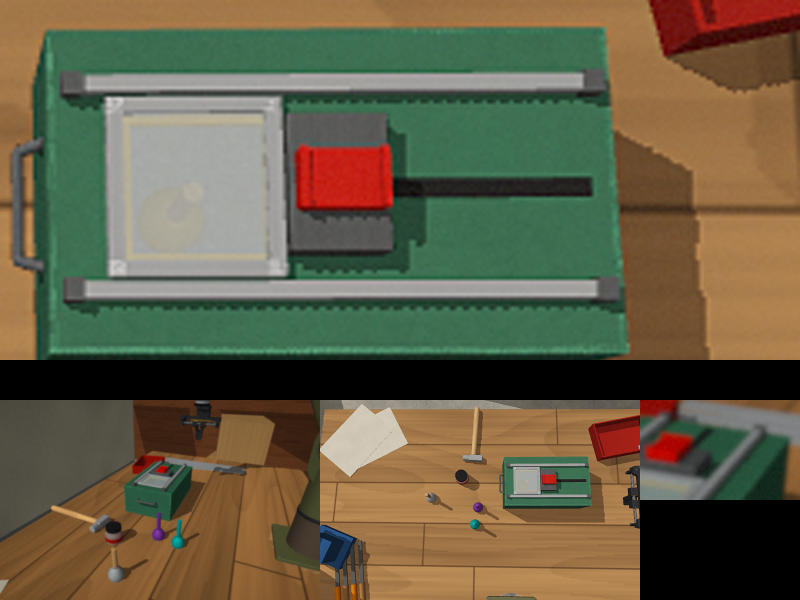

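The hatch frame covers the port with the pommel visible beneath it, stick top at (193,190). The red button is at (345,178), and steel and tin look unmoved. A numeric check of the button's height and place, and of the bystanders, comes before handing in.

```bash
python3 - <<'E'
from h import *
import cv2
from plant import r,snapshot
def cen(im,x0,x1,y0,y1):
    h=cv2.cvtColor(im[y0:y1,x0:x1],cv2.COLOR_RGB2HSV); m=(cv2.inRange(h,(0,200,110),(6,255,255))|cv2.inRange(h,(174,200,110),(180,255,255)))>0
    v,u=np.nonzero(m);return np.array([u.mean()+x0,v.mean()+y0,m.sum()])
d=dict(np.load("pics/side0.npz")); t=dict(np.load("pics/top0.npz"))
s1=snapshot("side"); t1=snapshot("top")
a0,a1=cen(t["color"],440,500,140,180),cen(t1["color"],430,500,140,180)
p0,p1=ray(t,*a0[:2],.149),ray(t,*a1[:2],.149);print("top button",p0,p1)
b0,b1=cen(d["color"],310,350,120,150),cen(s1["color"],310,350,120,150);print("side",b0,b1,"measured shift",(b1-b0)[:2])
for dz in(0,-.003,-.006):print(dz,proj(d,p1+[0,0,dz])-proj(d,p0))
D=np.abs(t["color"].astype(int)-t1["color"]).max(2)
print("change steel/tin",D[180:210,208:236].max(),D[135:170,268:300].max())
print(r.get_state()["clock"])
E
```

```text
top button [ 0.57709757 -0.15746042  0.149     ] [ 0.57694698 -0.13613496  0.149     ]
side [325.94009217 133.93087558 217.        ] [322.8209607  136.70305677 229.        ] measured shift [-3.11913147  2.77218119]
0 [-3.32624532  2.92525858]
-0.003 [-3.36700479  4.20822978]
-0.006 [-3.40764207  5.48735485]
change steel/tin 7 20
18.45
```

```bash
python3 -c "
from plant import r
print(r.finish_job())"
```

```text
the job is handed in; nothing more can be done
None
```

The brass pommel is inside the green dust box with the hatch shut over it, and I handed the job in at about 18.5 s.

- **Opening:** I held the button fully down (about 16 N) and slid the hatch to its open stop, then picked up the brass pommel by its stick.
- **Placing:** I lowered it through the middle of the port, by measurement with about 17 mm of room each side of the foot. I let go once it touched the floor at the expected height. In the next picture it stood upright to within measuring error (about 2 mm over its height).
- **Closing:** I pressed the button again, slid the hatch 115 mm to its shut stop, and lifted off.

Last checks:
- **Hatch:** the button is at y = -0.136 against -0.1355 expected when fully shut. The brass is visible through the clear panel.
- **Button:** the side view fits it being fully up, not half-way down.
- **Bystanders:** the steel pommel and tin look unmoved. The image around the tin changed slightly more than around the steel (20 versus 7 grey levels at most), and I did not trace why.

No check failed.

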